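# Pack the loose rubbing bricks for re-dressing

### The job

One of the four rubbing bricks in the steel case has come off its screw: feel which one is loose, take it out, and pack it in the wooden tray together with all the loose bricks lying on the bench, one to a bay, so that nothing sticks up above the rim (thick bricks need the deep bays). When all are packed, prove it by pushing the straightedge along its rails over the whole tray to its far stop. Do not disturb the other tools and things on the bench.

Things in the scene. Friction and masses are not known exactly. Their poses are not given: they have to be found in the camera images.
- case: Opaque dark steel box without a lid, fixed to the bench, outside 246 (its x) by 154 (its y) by 54 mm high, walls and floor 5 mm thick. Origin at the centre of its underside, z up. Four bricks stand on its floor, centred at x = -55 or +55 and y = -32 or +32 mm in its frame.
- tray: Wooden tray fixed to the bench, outside 128 (its x) by 274 (its y) by 54 mm to the rim, with five bays in a row along y, each 120 (x) by 50 (y) mm inside, between 4 mm walls as high as the rim. Three bays are shallow, the two at the +y end deep. A rail (top 52 mm high) runs along each long side, 67 to 77 mm from the centre line and 190 mm either way. Origin at the centre of the underside, z up.
- gauge (a joint): Travel of the aluminium straightedge along the tray's +y, m: 0 to 0.008 at the start, past the -y end of the bays; 0.32 at the far stop, past their +y end. It slides on the rails with 1.5 N of friction plus 4 N per m/s of drag, has no spring and stays where it is left. A brick sticking up above the rim stops it.
- gauge_mid (a point): Centre of that straightedge: a bar 160 mm across the tray (its x), 16 mm thick along the tray's y, 24 mm tall, with its lower edge 2 mm above the rim (56 to 80 mm above the bench). Axes as the tray's.
- bay0 (a point): Centre of the floor of bay 0 of the tray, counted from its -y end; shallow: 34 mm from floor to rim (floor 20 mm above the tray's underside), for thin bricks; a thick one would stick up 10 mm. Axes as the tray's.
- bay1 (a point): Centre of the floor of bay 1 of the tray, counted from its -y end; shallow: 34 mm from floor to rim (floor 20 mm above the tray's underside), for thin bricks; a thick one would stick up 10 mm. Axes as the tray's.
- bay2 (a point): Centre of the floor of bay 2 of the tray, counted from its -y end; shallow: 34 mm from floor to rim (floor 20 mm above the tray's underside), for thin bricks; a thick one would stick up 10 mm. Axes as the tray's.
- bay3 (a point): Centre of the floor of bay 3 of the tray, counted from its -y end; deep: 48 mm from floor to rim (floor 6 mm above the tray's underside), for thick bricks. Axes as the tray's.
- bay4 (a point): Centre of the floor of bay 4 of the tray, counted from its -y end; deep: 48 mm from floor to rim (floor 6 mm above the tray's underside), for thick bricks. Axes as the tray's.
- thick_1: Thick rubbing brick of pale grey stone, 60 x 40 x 44 mm high, 250 g (20% less to 30% more), loose on the bench. The origin is the centre of the brick, x along the 60 mm length, y along the 40 mm width, z up. It may be absent from the job (then None).
- thick_2: Thick rubbing brick of pale grey stone, 60 x 40 x 44 mm high, 250 g (20% less to 30% more), loose on the bench. The origin is the centre of the brick, x along the 60 mm length, y along the 40 mm width, z up. It may be absent from the job (then None).
- thin_1: Thin rubbing brick of pale grey stone, 60 x 40 x 28 mm high, 160 g (20% less to 30% more), loose on the bench. The origin is the centre of the brick, x along the 60 mm length, y along the 40 mm width, z up. It may be absent from the job (then None).
- thin_2: Thin rubbing brick of pale grey stone, 60 x 40 x 28 mm high, 160 g (20% less to 30% more), loose on the bench. The origin is the centre of the brick, x along the 60 mm length, y along the 40 mm width, z up. It may be absent from the job (then None).
- case_brick_a: One of four thin bricks on the floor of the case, all alike: pale grey stone, 60 x 40 x 28 mm high, 160 g. Three are screwed to the floor from below (2 to 3 mm of play, then they do not give); one, different from start to start, is loose. Only pulling or pushing tells which. Origin at its centre, x along the length, y along the width, z up; at the start its axes are the case's.
- case_brick_b: One of four thin bricks on the floor of the case, all alike: pale grey stone, 60 x 40 x 28 mm high, 160 g. Three are screwed to the floor from below (2 to 3 mm of play, then they do not give); one, different from start to start, is loose. Only pulling or pushing tells which. Origin at its centre, x along the length, y along the width, z up; at the start its axes are the case's.
- case_brick_c: One of four thin bricks on the floor of the case, all alike: pale grey stone, 60 x 40 x 28 mm high, 160 g. Three are screwed to the floor from below (2 to 3 mm of play, then they do not give); one, different from start to start, is loose. Only pulling or pushing tells which. Origin at its centre, x along the length, y along the width, z up; at the start its axes are the case's.
- case_brick_d: One of four thin bricks on the floor of the case, all alike: pale grey stone, 60 x 40 x 28 mm high, 160 g. Three are screwed to the floor from below (2 to 3 mm of play, then they do not give); one, different from start to start, is loose. Only pulling or pushing tells which. Origin at its centre, x along the length, y along the width, z up; at the start its axes are the case's.
- mug: White mug, 80 mm across, 90 mm high, origin under its foot. Leave alone.
- mallet: Carver's round wooden mallet standing on its head, 86 mm across, 195 mm high, origin under its foot. Leave alone.
- brush: Bench brush lying beyond the bricks, about 200 mm long. Leave alone.
- chisel: Stone chisel, about 155 mm long, lying on the robot's side of the bricks. Leave alone.
- rasp: Handled point tool, about 200 mm long, lying on the robot's side of the case. Leave alone.
Things that resemble listed ones, but are neither listed nor needed, are in the scene too. Leave any green or turquoise look-alike of the case_brick_c alone.

How it is judged:
By the outcome, as a careful person would: the job done as asked, in the order asked, and still so for the second after the job is handed in, with the robot touching nothing.
Of thick_1, thick_2, thin_1, thin_2 only 3 to 4 are there at a start; the rules pass over those that are not, and their reading is None.
At some moment in a run one of thick_1, thick_2, thin_1, thin_2 may be knocked a few centimetres aside while the robot is not near it.
Once in a run the grip may slacken for a moment while it holds something.
It also fails if it takes over 210 s, if anything falls off the work surface, if the arm or the gripper's body presses on something with over 40 N, if the wrist force passes 120 N, or if a joint passes its speed limit or range.

### The arm

A 6-joint arm with a two-finger parallel gripper is mounted at the origin on the work surface. World frame = base frame: x ahead of the robot, y to its left, z up, the work surface at z = 0. Lengths are in mm, angles in rad, forces in N, time in s.
With the tool pointing down it reaches from about 300 to 750 mm from the base axis. Payload 8.5 kg.
Tool frame: the origin (TCP) lies midway between the tips of the shut fingers; the grasp point (between the pads) lies 19 mm behind it; z points along the fingers, y is the line along which they close (so a half turn about z gives the same grasp; the last joint's range is limited). The gripper opens to 85 mm and grips with 20 to 120 N. Pads are 22 mm wide; open, the fingers measure 114 mm over their backs; the gripper's body (76 mm by 85 mm) begins 54 mm behind the grasp point. The pads swing forward as they close: fully open they stand 13 mm farther back than shut.
Start: joints at [0.926, 0.381, 1.297, -0, 1.464, -0.215], TCP at [229.168, 499.962, 231.322] pointing down, gripper open.
Joint ranges: [-3.11, 3.11], [-0.89, 2.33], [0.22, 2.48], [-1.42, 4.56], [0.17, 2.85], [-2.88, 2.88]. Speed limits (rad/s): [2.39, 2.39, 3.14, 3.14, 3.14, 3.14].

### API

Orientations are given as a rotation vector (axis times angle).
In Python, from workcell import manip gives the robot as it stands. The module is installed in compiled form; this text tells all that it offers.
- The arm moves only by the shell command python3 -m creep 'ROWS' [OPENING]. ROWS is text: rows parted by semicolons, each of 6 numbers parted by spaces: the shift along the tool's x, y, z in mm, then the turn, a rotation vector about the tool's x, y, z in rad. In form: dx dy dz wx wy wz; .... A call has 1 to 12 rows; each row shifts and turns the commanded pose from where the row before left it, along the tool's axes as they then stand; what a row does not reach is not made up. A row lasts 1/8 s, in which the tool goes at most 62.5 mm and 10.7 degrees, less where a joint would pass 70% of its speed; a pose out of reach is approached as far as the arm can. A call is refused whole if a number of a shift passes 62.5 or a number of a turn 0.188, either way. A call with a gripper value outside its range is refused whole. OPENING is the opening, from -1 (shut) to 1 (fully open), set as the call begins (- or left out, the last holds). The fingers move at their own pace and stop on an object; the grip force is fixed at half the most. Time passes only in rows, so rows that do not move let the fingers close. It gives the time, the measured TCP pose, the force and the opening at its end, in the units of the state.
- manip.observe(): the state, without advancing time (a new reading comes with each control period).
- manip.snapshot(name): name is "scene" or "top" or "wrist"; returns (picture, depth): 480x640x3 uint8, red, green, blue; 480x640 float32, mm along the optical axis (not along the pixel's ray), 0 where there is no reading.
- manip.camera_model(name): a dict with "fx", "fy", "cx", "cy" (pixels), "xyz" and "rotation" of the camera in the world; the wrist camera has in their place "tool_from_camera" (4x4, takes a point from camera to tool coordinates, whose origin is the TCP and whose axes are the flange's). Camera axes: x right, y down, z forward; pixel columns grow to the right and rows downward; lengths in mm; the calibration is good to about 2 mm. A picture is of the moment at which its call begins: read the wrist's pose just before it. camera_model takes no time and is no camera call.
- manip.hand_in(): hands the job in, once; it reports no verdict.
Trained networks look in the newest picture that a camera, given by its name, has taken for a name from the list of things; names that differ only in an ending like _2 or _b are one class to them, and where a whole thing is asked for, a point or a joint stands for the part that bears it (a point fixed in the world has none). Each returns a list of dicts, best first, with "score" (0 to 1); they miss things now and then, are a little off and sometimes report something else, mostly with a low value. They report only what shows in the picture. A call takes as long as a camera call. They do not tell look-alikes from the thing itself.
- manip.boxes_of(camera, name): "point" ([x, y, z] in mm, in world coordinates, good to about 4 mm: the middle of the surface that is visible of it).
The state is a dict: "time": time; "qpos": joint angles; "qd": joint speeds; "joint_efforts": joint torques, N m; "ee_pos": TCP position; "tool_rot": TCP orientation; "wrist_force": force on the tool from outside, world axes, zero at the start; "ft_torque": the same for the moment, N m; "gripper_width": finger opening in mm.
Only numpy, scipy, OpenCV 4.12 (cv2) and the standard library are available. Lean on these libraries where they do the work, as an engineer would, in place of code of your own. Each camera call takes 0.05 s, during which the arm holds its last target. There are 200 camera calls.

## Working session

There is one attempt and no reset: what is moved stays moved. The work goes in short steps, Python scripts to look and compute and a shell command to move; the robot and the scene stay as the last step left them, time stands still between calls to the robot, and variables do not carry over. Pictures are saved under pics/ and viewed, on a budget of 14 in all, crops included, one or two more only if the job needs it, and the job is handed in when it is done.

```bash
mkdir -p pics
cat > h.py <<'E'
import numpy as np, cv2
from workcell import manip
from scipy.spatial.transform import Rotation as R
def snap(cam,fn=None):
    s=manip.observe(); p,d=manip.snapshot(cam)
    if fn: cv2.imwrite('pics/'+fn,p[:,:,::-1])
    return s,p,d
def cloud(cam,s,d):
    m=manip.camera_model(cam); v,u=np.mgrid[0:480,0:640]
    P=np.stack([(u-m['cx'])/m['fx']*d,(v-m['cy'])/m['fy']*d,d],-1)
    if cam=='wrist':
        T=np.array(m['tool_from_camera']); P=P@T[:3,:3].T+T[:3,3]
        Rt=R.from_rotvec(s['tool_rot']).as_matrix(); P=P@Rt.T+np.array(s['ee_pos'])
    else:
        Rm=np.array(m['rotation']); Rm=Rm if Rm.shape==(3,3) else R.from_rotvec(Rm).as_matrix()
        P=P@Rm.T+np.array(m['xyz'])
    P[d<=0]=np.nan
    return P
E
python3 - <<'E'
from h import *
np.set_printoptions(precision=1,suppress=True)
s,p,d=snap('top','top1.png'); np.save('top1.npy',cloud('top',s,d))
print(s)
for n in ['case','tray','gauge_mid','thick_1','thin_1','case_brick_a','mug','mallet','brush','chisel','rasp']:
    print(n,[(np.round(r['point']),round(r['score'],2)) for r in manip.boxes_of('top',n)])
snap('scene','scene1.png')
print(manip.camera_model('top'),manip.camera_model('wrist'))
E
```

```text
{'time': 0.0, 'qpos': array([ 0.9,  0.4,  1.3,  0. ,  1.5, -0.2]), 'qd': array([ 0., -0., -0.,  0., -0.,  0.]), 'joint_efforts': array([  0. , -44.8, -23.1,  -0. ,   0. ,  -0. ]), 'ee_pos': array([229. , 499.7, 230.7]), 'tool_rot': array([-0.7, -3.1,  0. ]), 'wrist_force': array([-0.2, -0.6,  0.4]), 'ft_torque': array([-0. ,  0. , -0.1]), 'gripper_width': 85.54341180751332}
case [(array([ 578., -252.,    6.]), 0.87)]
tray [(array([549., 251.,  20.]), 0.62), (array([527., 104.,  81.]), 0.54), (array([ 578., -252.,    4.]), 0.29)]
gauge_mid [(array([525., 102.,  81.]), 0.67)]
thick_1 [(array([456., -79.,  42.]), 0.81)]
thin_1 [(array([604., -77.,  28.]), 0.98), (array([607.,   8.,  30.]), 0.93), (array([ 628., -211.,   31.]), 0.46)]
case_brick_a [(array([ 371., -150.,   29.]), 0.87), (array([ 629., -278.,   31.]), 0.84), (array([827., -30.,  32.]), 0.83), (array([ 521., -215.,   37.]), 0.66), (array([ 279., -379.,   30.]), 0.63), (array([ 523., -279.,   34.]), 0.57), (array([770., 148.,  40.]), 0.46)]
mug [(array([772., 150.,  40.]), 0.83)]
mallet [(array([ 596., -441.,   84.]), 0.85), (array([548., 254.,  19.]), 0.37)]
brush [(array([740., -14.,  17.]), 0.81)]
chisel [(array([372., 137.,  14.]), 0.59)]
rasp [(array([ 344., -280.,   21.]), 0.94)]
{'fx': 585.3401375970254, 'fy': 585.3401375970254, 'cx': 312.8880472892939, 'cy': 237.77291931903292, 'xyz': array([ 304.5,  -32.2, 1435.1]), 'rotation': array([-2.1,  2.1, -0.2])} {'fx': 363.44041977187806, 'fy': 363.44041977187806, 'cx': 318.4087729522026, 'cy': 241.84329835416713, 'tool_from_camera': array([[  -0. ,   -1. ,   -0.3,   66.4],
       [   1. ,   -0. ,    0. ,   -0.3],
       [  -0. ,   -0.3,    1. , -142. ],
       [   0. ,    0. ,    0. ,    1. ]])}
```

View pics/top1.png

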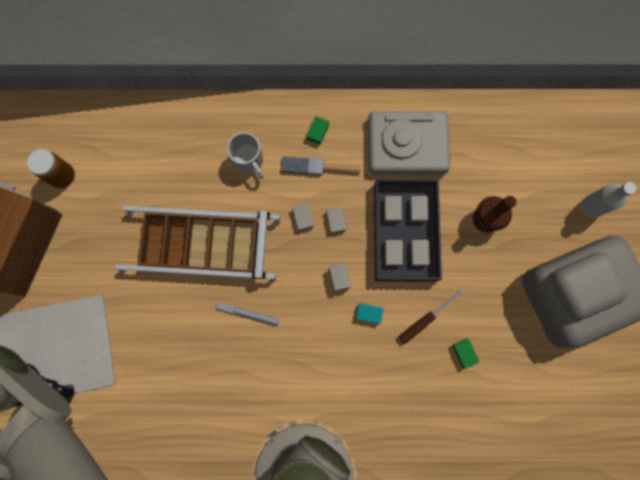

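View pics/scene1.png

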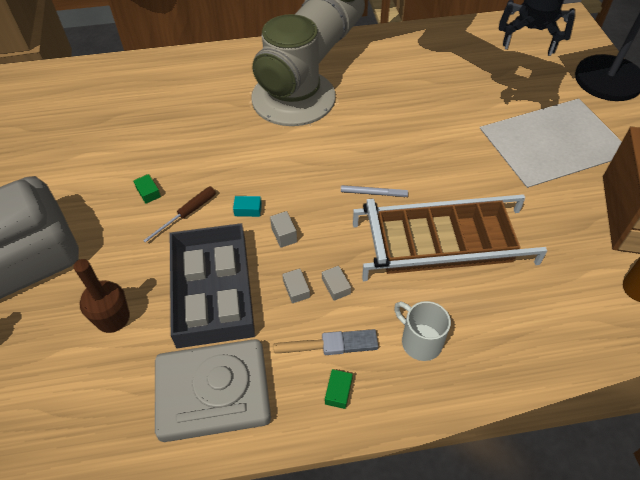

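The top view shows three grey loose bricks at px (303,217), (336,220) and (339,278), with the case at (407,230) holding four. Look-alikes to leave alone are green at (318,130) and (465,353), and turquoise at (369,314). The tray is at (200,244), its gauge at the right end (262,245). Next I measure poses from depth.

```bash
cat >> h.py <<'E'
def rect(P,x0,x1,y0,y1,z0,z1):
    m=(P[...,0]>x0)&(P[...,0]<x1)&(P[...,1]>y0)&(P[...,1]<y1)&(P[...,2]>z0)&(P[...,2]<z1)
    Q=P[m]; 
    if len(Q)<20: return None
    c,wh,a=cv2.minAreaRect(Q[:,:2].astype(np.float32))
    if wh[0]<wh[1]: a+=90
    a=(a+90)%180-90
    return np.round(c,1),np.round(sorted(wh),1),'long-axis deg',round(a,1),'z',np.round(np.percentile(Q[:,2],[50,95]),1),len(Q)
E
python3 - <<'E'
from h import *
P=np.load('top1.npy')
for n,b in dict(k1=(415,500,-125,-35,15,70),n1=(560,650,-122,-38,15,70),n2=(562,655,-36,50,15,70),
  ca=(600,660,-245,-180,18,48),cb=(600,660,-310,-250,18,48),cc=(490,555,-250,-185,18,48),cd=(490,555,-310,-250,18,48),
  case=(440,710,-345,-160,46,62),gauge=(430,640,70,130,72,95),rails=(430,640,30,460,45,100),tray=(475,600,110,400,46,62)).items(): print(n,rect(P,*b))
E
```

```text
k1 (array([459.3, -84.8]), array([40.5, 60.1]), 'long-axis deg', 12.6, 'z', array([42.9, 47.4]), 440)
n1 (array([603.4, -77.6]), array([40.5, 62.2]), 'long-axis deg', 10.8, 'z', array([27.3, 32.1]), 400)
n2 (array([609.9,   4.5]), array([39.9, 61.2]), 'long-axis deg', 14.9, 'z', array([27.4, 32.9]), 395)
ca (array([ 629.9, -216.7]), array([39.9, 59.5]), 'long-axis deg', -0.2, 'z', array([32.3, 36.8]), 406)
cb (array([ 629.7, -281.2]), array([41.4, 59.3]), 'long-axis deg', 0.1, 'z', array([32. , 37.2]), 405)
cc (array([ 519.4, -216. ]), array([39.5, 59.2]), 'long-axis deg', -1.1, 'z', array([32.2, 36.7]), 413)
cd (array([ 519.3, -280.5]), array([41.3, 58.6]), 'long-axis deg', 0.2, 'z', array([31.9, 36.9]), 423)
case (array([ 575.4, -249.5]), array([155.6, 247.9]), 'long-axis deg', -0.3, 'z', array([52.8, 58.2]), 814)
gauge (array([533.4, 102. ]), array([ 17.2, 160.9]), 'long-axis deg', -3.5, 'z', array([79.5, 83.7]), 475)
rails (array([541.2, 256.3]), array([161.8, 381.5]), 'long-axis deg', 86.9, 'z', array([53.2, 80.8]), 3092)
tray (array([537.5, 255.2]), array([124.9, 285.3]), 'long-axis deg', 90.0, 'z', array([52.6, 58.3]), 1024)
```

```bash
cat >> h.py <<'E'
def go(x,y,z,ydeg,s=None):
    """turn then shift: tool y along world heading ydeg (mod 180)"""
    s=s or manip.observe(); p=np.array(s['ee_pos']); M=R.from_rotvec(s['tool_rot']).as_matrix()
    cur=np.degrees(np.arctan2(M[1,1],M[0,1])); 
    dl=(ydeg-cur+90)%180-90
    out=[]
    for d in (dl,dl-180*np.sign(dl)):
        h=np.radians(cur+d); Y=np.array([np.cos(h),np.sin(h),0]); Z=np.array([0,0,-1.]); X=np.cross(Y,Z)
        v=np.array([x,y,z])-p
        e=R.from_matrix(M.T@np.stack([X,Y,Z],1)).as_rotvec()
        out.append(('turn',np.round(e,3),'then shift',np.round([v@X,v@Y,v@Z],1),'toolx',np.round(X,2)))
    print('q6 %.2f cur ydeg %.1f'%(s['qpos'][5],cur)); [print(o) for o in out]
E
python3 -c "
from h import *
go(630,-216.5,231,-0.3)"
```

```text
q6 -0.22 cur ydeg 65.4
('turn', array([-0.   ,  0.   ,  1.146]), 'then shift', array([-7.143e+02,  4.046e+02,  3.000e-01]), 'toolx', array([0.01, 1.  , 0.  ]))
('turn', array([-0.   , -0.   , -1.995]), 'then shift', array([ 7.143e+02, -4.046e+02,  3.000e-01]), 'toolx', array([-0.01, -1.  , -0.  ]))
```

```bash
python3 -m creep '0 0 0 0 0 0.164;0 0 0 0 0 0.164;0 0 0 0 0 0.164;0 0 0 0 0 0.164;0 0 0 0 0 0.164;0 0 0 0 0 0.163;0 0 0 0 0 0.163;-48 27 0 0 0 0;-48 27 0 0 0 0;-48 27 0 0 0 0;-48 27 0 0 0 0;-48 27 0 0 0 0' 1 && python3 -m creep '-48 27 0 0 0 0;-48 27 0 0 0 0;-48 27 0 0 0 0;-48 27 0 0 0 0;-48 27 0 0 0 0;-48 27 0 0 0 0;-48 27 0 0 0 0;-48 27 0 0 0 0;-48 27 0 0 0 0;-42 26 0 0 0 0;0 0 40 0 0 0;0 0 40 0 0 0' && python3 -c "
from h import *
go(630,-216.5,4,-0.3)
s,p,d=snap('wrist','w1.png');P=cloud('wrist',s,d)
for b in [(600,660,-245,-180,25,48),(600,660,-310,-250,25,48),(490,555,-250,-185,25,48),(490,555,-310,-250,25,48)]: print(rect(P,*b))"
```

```text
time: 2.15
ee_pos: [363.6, 257.7, 231.5]
tool_rot: [2.227, 2.216, 0.001]
wrist_force: [0.8, -0.2, -1.4]
gripper_width: 85.4
time: 3.65
ee_pos: [629.7, -216.7, 150.0]
tool_rot: [2.228, 2.215, 0.0]
wrist_force: [0.8, 0.2, -1.0]
gripper_width: 85.2
q6 -0.50 cur ydeg -0.3
('turn', array([ 0.   ,  0.   , -0.001]), 'then shift', array([  0.2,   0.3, 146. ]), 'toolx', array([0.01, 1.  , 0.  ]))
('turn', array([ 0.000e+00, -1.000e-03,  3.141e+00]), 'then shift', array([ -0.2,  -0.3, 146. ]), 'toolx', array([-0.01, -1.  , -0.  ]))
(array([ 630.2, -217.3]), array([40.1, 59.7]), 'long-axis deg', -0.3, 'z', array([32.2, 33.3]), 4296)
(array([ 629.9, -281. ]), array([40.1, 60.2]), 'long-axis deg', -0.7, 'z', array([32.1, 33.2]), 3656)
(array([ 520.6, -216.7]), array([40.1, 60.2]), 'long-axis deg', -0.4, 'z', array([32.2, 33.4]), 4412)
(array([ 520.3, -280. ]), array([39.7, 60.5]), 'long-axis deg', -0.7, 'z', array([31.9, 33.2]), 2013)
```

```bash
python3 -m creep '0 -1 40 0 0 0;0 0 40 0 0 0;0 0 35 0 0 0;0 0 20 0 0 0;0 0 10 0 0 0;0 0 0 0 0 0' && python3 -m creep '0 0 0 0 0 0;0 0 0 0 0 0;0 0 0 0 0 0;0 0 0 0 0 0;0 0 0 0 0 0;0 0 0 0 0 0' -1 && python3 -m creep '0 0 -2 0 0 0;0 0 -2 0 0 0;0 0 0 0 0 0;0 0 0 0 0 0' && python3 -m creep '0 0 -2 0 0 0;0 0 0 0 0 0'
```

```text
time: 4.45
ee_pos: [628.8, -216.1, 6.6]
tool_rot: [-2.227, -2.216, 0.0]
wrist_force: [-0.4, 0.1, 0.3]
gripper_width: 85.2
time: 5.2
ee_pos: [629.2, -216.4, 7.9]
tool_rot: [2.225, 2.214, 0.001]
wrist_force: [0.1, 1.0, 5.0]
gripper_width: 59.1
time: 5.7
ee_pos: [628.5, -216.0, 10.2]
tool_rot: [-2.227, -2.216, 0.0]
wrist_force: [-1.0, -0.5, -1.9]
gripper_width: 58.8
time: 5.95
ee_pos: [628.7, -216.1, 12.5]
tool_rot: [2.227, 2.216, 0.0]
wrist_force: [0.4, 0.1, -1.8]
gripper_width: 59.0
```

```bash
python3 -m creep '0 0 -2 0 0 0;0 0 -2 0 0 0;0 0 0 0 0 0;0 0 0 0 0 0'
```

```text
time: 6.45
ee_pos: [628.6, -216.0, 16.3]
tool_rot: [2.227, 2.216, -0.0]
wrist_force: [-0.1, 0.9, -1.7]
gripper_width: 58.8
```

```bash
python3 -m creep '0 0 -30 0 0 0;0 0 -40 0 0 0;0 0 -60 0 0 0;0 0 -50 0 0 0;0 0 0 0 0 0;0 0 0 0 0 0' && python3 -c "
from h import *
go(538.2,202,190,-3.2)"
```

```text
time: 7.2
ee_pos: [628.1, -215.8, 195.0]
tool_rot: [-2.226, -2.214, 0.001]
wrist_force: [-0.7, 0.2, -1.9]
gripper_width: 58.8
q6 -0.50 cur ydeg -0.3
('turn', array([-0.002, -0.001,  0.051]), 'then shift', array([ 412.1, -113.1,    5. ]), 'toolx', array([0.06, 1.  , 0.  ]))
('turn', array([ 1.000e-03, -3.000e-03, -3.091e+00]), 'then shift', array([-412.1,  113.1,    5. ]), 'toolx', array([-0.06, -1.  , -0.  ]))
```

```bash
python3 -m creep '0 0 0 0 0 0.051;46 -12.6 0 0 0 0;46 -12.6 0 0 0 0;46 -12.6 0 0 0 0;46 -12.6 0 0 0 0;46 -12.6 0 0 0 0;46 -12.6 0 0 0 0;46 -12.6 0 0 0 0;46 -12.6 0 0 0 0;44 -12.3 0 0 0 0;0 0 0 0 0 0;0 0 0 0 0 0'
python3 - <<'E'
from h import *
s,p,d=snap('wrist','w2.png');P=cloud('wrist',s,d); np.save('w2.npy',P)
print(s['ee_pos'],s['gripper_width'],s['wrist_force'])
print(rect(P,430,640,80,130,75,95))
# heights along tray centreline offset in x: bay wall profile
for off in (-45,45):
  for c in [(541,256)]:
    a=np.radians(-3.2);X=np.array([np.cos(a),np.sin(a)]);Y=np.array([-X[1],X[0]])
    q=(P[...,:2]-np.array(c)); lx=q@X; ly=q@Y
    out=[]
    for t in range(-160,150,4):
        m=(abs(lx-off)<4)&(abs(ly-t)<2); out.append((t,int(np.nanmedian(P[...,2][m])) if m.sum()>3 else -1))
    print(off,out)
m=(abs(ly)<100)&(P[...,2]>47)&(P[...,2]<58)&(abs(lx)>55)
print(np.histogram(lx[m],bins=np.arange(-90,91,3)))
E
```

```text
time: 8.7
ee_pos: [538.4, 201.3, 195.0]
tool_rot: [-2.282, -2.158, 0.004]
wrist_force: [-0.0, -0.7, -1.3]
gripper_width: 58.5
[538.35658261 201.29717367 194.95779844] 58.452497403045896 [-0.00473995 -0.6619563  -1.27940979]
None
-45 [(-160, -1), (-156, -1), (-152, -1), (-148, -1), (-144, -1), (-140, -1), (-136, -1), (-132, -1), (-128, -1), (-124, -1), (-120, -1), (-116, -1), (-112, -1), (-108, -1), (-104, -1), (-100, -1), (-96, 19), (-92, -1), (-88, -1), (-84, 52), (-80, 42), (-76, 19), (-72, 19), (-68, 254), (-64, 256), (-60, 253), (-56, 253), (-52, 253), (-48, 251), (-44, 255), (-40, 19), (-36, 19), (-32, -1), (-28, 53), (-24, 34), (-20, 19), (-16, 19), (-12, 19), (-8, 19), (-4, 19), (0, 19), (4, 19), (8, 19), (12, 19), (16, 19), (20, 19), (24, 19), (28, 53), (32, 5), (36, 5), (40, 5), (44, 5), (48, 5), (52, 5), (56, 5), (60, 5), (64, 5), (68, 5), (72, 5), (76, 5), (80, 37), (84, 53), (88, -1), (92, -1), (96, 5), (100, 5), (104, 5), (108, 5), (112, 5), (116, 5), (120, 5), (124, -1), (128, -1), (132, -1), (136, -1), (140, -1), (144, -1), (148, -1)]
45 [(-160, -1), (-156, -1), (-152,
[... 846 characters left out ...]
52, 1164,  329,  984,  871,
         71,    0,    0,    0,    0,    0,    0,    0,    0,    0,    0,
          0,    0,    0,    0,    0,    0,    0,    0,    0,    0,    0,
          0,    0,    0,    0,    0,    0,    0,    0,    0,    0,    0,
          0,    0,    0,    0,   71,  109, 1101,  727,  666, 1062, 1065,
       1034,   67,    0,    0,    0]), array([-90, -87, -84, -81, -78, -75, -72, -69, -66, -63, -60, -57, -54,
       -51, -48, -45, -42, -39, -36, -33, -30, -27, -24, -21, -18, -15,
       -12,  -9,  -6,  -3,   0,   3,   6,   9,  12,  15,  18,  21,  24,
        27,  30,  33,  36,  39,  42,  45,  48,  51,  54,  57,  60,  63,
        66,  69,  72,  75,  78,  81,  84,  87,  90]))
```

View pics/w2.png

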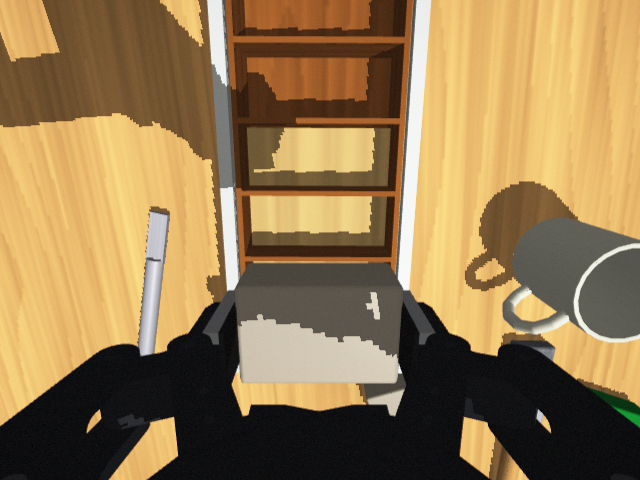

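```bash
python3 -m creep '2 0 50 0 0 0;0 0 50 0 0 0;0 0 30 0 0 0;0 0 15 0 0 0;0 0 15 0 0 0;0 0 5 0 0 0;0 0 3 0 0 0;0 0 2 0 0 0;0 0 0 0 0 0;0 0 0 0 0 0'
```

```text
time: 10.0
ee_pos: [539.0, 203.7, 26.6]
tool_rot: [2.282, 2.158, 0.001]
wrist_force: [-0.1, -0.2, -1.5]
gripper_width: 58.7
```

```bash
python3 -m creep '0 0 2.5 0 0 0;0 0 0 0 0 0' && python3 -m creep '0 0 0 0 0 0;0 0 0 0 0 0;0 0 0 0 0 0' 0.7 && python3 -m creep '0 0 -20 0 0 0;0 0 -40 0 0 0;0 0 -60 0 0 0;0 0 -60 0 0 0;0 0 0 0 0 0;0 0 0 0 0 0'
python3 - <<'E'
from h import *
s,p,d=snap('top','top2.png');P=cloud('top',s,d)
for n,b in dict(k1=(415,500,-135,-30,15,70),n1=(560,660,-130,-38,15,70),n2=(562,665,-36,60,15,70)).items(): print(n,rect(P,*b))
go(609.9,4.5,190,14.9)
E
```

```text
time: 10.25
ee_pos: [538.7, 203.6, 23.6]
tool_rot: [-2.283, -2.158, 0.001]
wrist_force: [-0.1, -0.6, -1.0]
gripper_width: 58.9
time: 10.62
ee_pos: [538.9, 203.6, 24.0]
tool_rot: [2.283, 2.158, 0.0]
wrist_force: [0.7, -0.3, 0.5]
gripper_width: 72.5
time: 11.38
ee_pos: [538.4, 203.6, 203.2]
tool_rot: [-2.282, -2.158, 0.001]
wrist_force: [-0.4, -0.4, -0.5]
gripper_width: 72.5
k1 (array([459.7, -84.8]), array([40.9, 60.8]), 'long-axis deg', 13.1, 'z', array([43.4, 47.8]), 442)
n1 (array([603.5, -77.7]), array([40.8, 62.4]), 'long-axis deg', 10.2, 'z', array([27.3, 32.2]), 411)
n2 (array([610.3,   4.6]), array([40. , 61.9]), 'long-axis deg', 14.7, 'z', array([27.2, 33.2]), 399)
q6 0.21 cur ydeg -3.2
('turn', array([-0.002,  0.   , -0.316]), 'then shift', array([-210.8,   18. ,   12.5]), 'toolx', array([-0.26,  0.97,  0.  ]))
('turn', array([0.   , 0.003, 2.825]), 'then shift', array([210.8, -18. ,  12.5]), 'toolx', array([ 0.26, -0.97,  0.  ]))
```

```bash
python3 -m creep '0 0 0 0 0 -0.158;0 0 0 0 0 -0.158;-53 4.5 3 0 0 0;-53 4.5 3 0 0 0;-53 4.5 3 0 0 0;-52 4.5 3 0 0 0;0 0 40 0 0 0;0 0 0 0 0 0' 1
python3 - <<'E'
from h import *
s,p,d=snap('wrist','w3.png');P=cloud('wrist',s,d)
r=rect(P,565,660,-34,50,21,40);print(r)
go(*r[0],5,r[3])
E
```

```text
time: 12.42
ee_pos: [608.6, 4.2, 147.9]
tool_rot: [-1.911, -2.483, 0.006]
wrist_force: [0.1, -0.3, 0.6]
gripper_width: 85.5
(array([610.5,   4.9]), array([40.1, 60.1]), 'long-axis deg', 15.1, 'z', array([27.1, 28.2]), 4210)
q6 -0.45 cur ydeg 14.9
('turn', array([-0.004, -0.002, -0.004]), 'then shift', array([1.000e-01, 9.000e-01, 1.453e+02]), 'toolx', array([-0.26,  0.97,  0.  ]))
('turn', array([-3.000e-03,  6.000e-03,  3.138e+00]), 'then shift', array([-1.000e-01, -9.000e-01,  1.453e+02]), 'toolx', array([ 0.26, -0.97,  0.  ]))
```

```bash
python3 -m creep '0 1 50 0 0 0;0 0 40 0 0 0;0 0 30 0 0 0;0 0 15 0 0 0;0 0 8 0 0 0;0 0 0 0 0 0' && python3 -m creep '0 0 0 0 0 0;0 0 0 0 0 0;0 0 0 0 0 0;0 0 0 0 0 0;0 0 0 0 0 0' -1 && python3 -m creep '0 0 -10 0 0 0;0 0 -30 0 0 0;0 0 -60 0 0 0;0 0 -60 0 0 0;0 0 -30 0 0 0;0 0 0 0 0 0;0 0 0 0 0 0'
python3 - <<'E'
from h import *
print(manip.observe()['wrist_force'])
go(541.5,256,190,-3.2)
E
```

```text
time: 13.22
ee_pos: [611.8, 4.7, 9.5]
tool_rot: [1.914, 2.49, 0.001]
wrist_force: [-0.4, 0.6, 0.5]
gripper_width: 85.4
time: 13.85
ee_pos: [612.0, 4.5, 10.2]
tool_rot: [1.914, 2.489, 0.001]
wrist_force: [-1.4, 0.5, 7.6]
gripper_width: 58.7
time: 14.72
ee_pos: [610.7, 4.8, 197.2]
tool_rot: [-1.913, -2.489, 0.002]
wrist_force: [0.5, 0.1, -2.5]
gripper_width: 58.9
[ 0.49310342  0.11647469 -2.53026818]
q6 -0.45 cur ydeg 14.9
('turn', array([-0.003, -0.001,  0.316]), 'then shift', array([247. , -83.1,   7.2]), 'toolx', array([0.06, 1.  , 0.  ]))
('turn', array([ 1.000e-03, -4.000e-03, -2.826e+00]), 'then shift', array([-247. ,   83.1,    7.2]), 'toolx', array([-0.06, -1.  , -0.  ]))
```

```bash
python3 -m creep '0 0 0 0 0 0.158;0 0 0 0 0 0.158;50 -16.6 0 0 0 0;50 -16.6 0 0 0 0;50 -16.6 0 0 0 0;50 -16.6 0 0 0 0;47 -16.6 0 0 0 0;0 0 50 0 0 0;0 0 30 0 0 0;0 0 0 0 0 0;0 0 0 0 0 0'
python3 - <<'E'
from h import *
s,p,d=snap('wrist','w4.png');P=cloud('wrist',s,d)
print(s['gripper_width'],s['wrist_force'])
go(541.5,256,31,-3.2,s)
E
```

```text
time: 16.1
ee_pos: [542.8, 255.8, 119.3]
tool_rot: [2.283, 2.158, 0.001]
wrist_force: [0.5, 0.2, -1.4]
gripper_width: 58.3
58.31324251044 [ 0.547043    0.17228287 -1.40166954]
q6 0.30 cur ydeg -3.2
('turn', array([ 0., -0., -0.]), 'then shift', array([ 0.1, -1.3, 88.3]), 'toolx', array([0.06, 1.  , 0.  ]))
('turn', array([-0.000e+00, -1.000e-03,  3.141e+00]), 'then shift', array([-0.1,  1.3, 88.3]), 'toolx', array([-0.06, -1.  , -0.  ]))
```

View pics/w4.png

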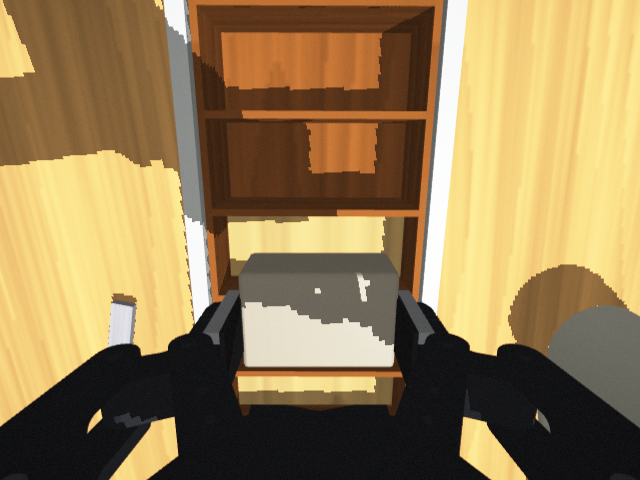

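Run:
```python
from h import *
s,p,d=snap('wrist');P=cloud('wrist',s,d)
for v in range(205,412,8): print(v,np.round(P[v,315]),p[v,315])
```

```text
205 [544. 285.  41.] [67 41 20]
213 [544. 283.  54.] [92 56 31]
221 [543. 271.  19.] [249 230 154]
229 [543. 265.  19.] [249 231 156]
237 [542. 259.  19.] [249 230 154]
245 [542. 254.  21.] [249 231 155]
253 [544. 276. 112.] [132 117  89]
261 [544. 277. 123.] [88 84 74]
269 [544. 276. 133.] [85 80 71]
277 [544. 275. 137.] [108 101  89]
285 [544. 272. 137.] [109 105  93]
293 [544. 268. 137.] [184 176 157]
301 [544. 265. 137.] [111 102  95]
309 [543. 262. 136.] [104  99  88]
317 [543. 259. 137.] [109 101  90]
325 [543. 256. 137.] [232 227 207]
333 [543. 252. 136.] [233 227 209]
341 [543. 249. 137.] [232 227 206]
349 [542. 245. 137.] [231 226 206]
357 [542. 241. 137.] [231 226 206]
365 [542. 238. 137.] [226 218 196]
373 [538. 175.  53.] [196 118  56]
381 [535. 144.  19.] [248 230 155]
389 [535. 137.  19.] [248 229 154]
397 [535. 130.  20.] [132 105  65]
405 [534. 123.  21.] [69 44 22]
```

```bash
python3 -m creep '-1 -1 40 0 0 0;0 0 20 0 0 0;0 0 15 0 0 0;0 0 8 0 0 0;0 0 4 0 0 0;0 0 0 0 0 0;0 0 0 0 0 0' && python3 -m creep '0 0 0 0 0 0;0 0 0 0 0 0;0 0 0 0 0 0' 0.7 && python3 -m creep '0 0 -20 0 0 0;0 0 -40 0 0 0;0 0 -60 0 0 0;0 0 -50 0 0 0;0 0 0 0 0 0;0 0 0 0 0 0'
python3 - <<'E'
from h import *
s,p,d=snap('top','top3.png');P=cloud('top',s,d)
for n,b in dict(k1=(400,510,-140,-30,15,70),n1=(555,660,-140,-30,15,70),tr=(505,570,175,230,40,60)).items(): print(n,rect(P,*b))
go(603.5,-77.7,190,10.5)
E
```

```text
time: 17.08
ee_pos: [541.6, 255.0, 32.4]
tool_rot: [2.282, 2.158, 0.001]
wrist_force: [-0.2, 0.4, -1.8]
gripper_width: 58.2
time: 17.45
ee_pos: [541.4, 255.0, 32.0]
tool_rot: [2.283, 2.158, 0.0]
wrist_force: [-0.5, -0.4, -0.1]
gripper_width: 72.8
time: 18.2
ee_pos: [540.9, 254.8, 201.1]
tool_rot: [-2.282, -2.158, 0.002]
wrist_force: [-0.3, 0.2, 0.7]
gripper_width: 72.6
k1 (array([459.7, -84.4]), array([40.4, 60.4]), 'long-axis deg', 13.2, 'z', array([42.9, 48.2]), 442)
n1 (array([603.2, -77.2]), array([41. , 61.7]), 'long-axis deg', 9.8, 'z', array([27.5, 32.6]), 408)
tr (array([537.7, 202.4]), array([54.7, 64.5]), 'long-axis deg', -0.3, 'z', array([48.3, 54.8]), 489)
q6 0.30 cur ydeg -3.2
('turn', array([-0.002,  0.   , -0.239]), 'then shift', array([-338.3,    1.1,   10.5]), 'toolx', array([-0.18,  0.98,  0.  ]))
('turn', array([1.000e-03, 4.000e-03, 2.902e+00]), 'then shift', array([338.3,  -1.1,  10.5]), 'toolx', array([ 0.18, -0.98,  0.  ]))
```

```bash
python3 -m creep '0 0 0 0 0 -0.119;0 0 0 0 0 -0.119;-56.5 0.2 0 0 0 0;-56.5 0.2 0 0 0 0;-56.5 0.2 0 0 0 0;-56.5 0.2 0 0 0 0;-56.5 0.2 0 0 0 0;-56 0.2 0 0 0 0;0 0 50 0 0 0;0 0 0 0 0 0' 1
python3 - <<'E'
from h import *
s,p,d=snap('wrist','w5.png');P=cloud('wrist',s,d)
r=rect(P,555,660,-130,-30,21,40);print(r)
go(*r[0],7,r[3])
E
```

```text
time: 19.5
ee_pos: [601.7, -77.6, 147.5]
tool_rot: [-2.006, -2.406, 0.006]
wrist_force: [-0.6, 0.7, 0.1]
gripper_width: 85.4
(array([603.1, -77.6]), array([40.4, 60.4]), 'long-axis deg', 11.1, 'z', array([27.2, 28.3]), 4211)
q6 -0.50 cur ydeg 10.4
('turn', array([-0.004, -0.002, -0.012]), 'then shift', array([-2.000e-01,  1.000e-01,  1.433e+02]), 'toolx', array([-0.19,  0.98,  0.  ]))
('turn', array([-0.004,  0.007,  3.13 ]), 'then shift', array([ 2.000e-01, -1.000e-01,  1.433e+02]), 'toolx', array([ 0.19, -0.98,  0.  ]))
```

```bash
python3 -m creep '0 0 50 0 0 -0.012;0 0 40 0 0 0;0 0 30 0 0 0;0 0 15 0 0 0;0 0 6 0 0 0;0 0 0 0 0 0' && python3 -m creep '0 0 0 0 0 0;0 0 0 0 0 0;0 0 0 0 0 0;0 0 0 0 0 0;0 0 0 0 0 0' -1 && python3 -m creep '0 0 -10 0 0 0;0 0 -30 0 0 0;0 0 -60 0 0 0;0 0 -60 0 0 0;0 0 -30 0 0 0;0 0 0 0 0 0;0 0 0 0 0 0'
python3 - <<'E'
from h import *
go(535.5,148.3,195,-3.2)
E
```

```text
time: 20.3
ee_pos: [604.4, -77.7, 11.8]
tool_rot: [1.995, 2.425, 0.001]
wrist_force: [-0.8, -0.0, -0.6]
gripper_width: 85.2
time: 20.92
ee_pos: [604.3, -77.9, 12.2]
tool_rot: [1.995, 2.425, 0.001]
wrist_force: [-0.6, 1.6, 6.3]
gripper_width: 58.0
time: 21.8
ee_pos: [603.1, -77.6, 199.5]
tool_rot: [-1.995, -2.424, 0.001]
wrist_force: [-0.4, 0.1, -1.8]
gripper_width: 58.2
q6 -0.52 cur ydeg 11.1
('turn', array([-0.002, -0.001,  0.25 ]), 'then shift', array([221.8, -80.1,   4.5]), 'toolx', array([0.06, 1.  , 0.  ]))
('turn', array([ 1.000e-03, -3.000e-03, -2.892e+00]), 'then shift', array([-221.8,   80.1,    4.5]), 'toolx', array([-0.06, -1.  , -0.  ]))
```

```bash
python3 -m creep '0 0 0 0 0 0.125;0 0 0 0 0 0.125;44.4 -16 0 0 0 0;44.4 -16 0 0 0 0;44.4 -16 0 0 0 0;44.4 -16 0 0 0 0;44.2 -16 0 0 0 0;0 0 50 0 0 0;0 0 30 0 0 0;0 0 0 0 0 0;0 0 0 0 0 0'
python3 - <<'E'
from h import *
s,p,d=snap('wrist','w6.png');P=cloud('wrist',s,d)
print(s['gripper_width'],s['wrist_force'])
z=s['ee_pos'][2]
print('held',rect(P,490,590,110,200,z+10,z+25))
go(535.5,148.3,33,-3.2,s)
E
```

```text
time: 23.18
ee_pos: [536.7, 148.1, 121.4]
tool_rot: [2.283, 2.158, 0.001]
wrist_force: [-0.4, -0.0, -0.7]
gripper_width: 58.2
58.21577468225642 [-0.38000748 -0.03444389 -0.71228298]
held (array([538. , 148.8]), array([40.6, 85.8]), 'long-axis deg', -3.3, 'z', array([136.4, 140.9]), 16298)
q6 0.11 cur ydeg -3.2
('turn', array([ 0.001, -0.   , -0.   ]), 'then shift', array([ 0.2, -1.3, 88.4]), 'toolx', array([0.06, 1.  , 0.  ]))
('turn', array([-0.000e+00, -1.000e-03,  3.141e+00]), 'then shift', array([-0.2,  1.3, 88.4]), 'toolx', array([-0.06, -1.  , -0.  ]))
```

```bash
python3 -m creep '0 -1 40 0 0 0;0 0 20 0 0 0;0 0 15 0 0 0;0 0 8 0 0 0;0 0 4.5 0 0 0;0 0 0 0 0 0;0 0 0 0 0 0' && python3 -m creep '0 0 0 0 0 0;0 0 0 0 0 0;0 0 0 0 0 0' 0.7 && python3 -m creep '0 0 -20 0 0 0;0 0 -40 0 0 0;0 0 -60 0 0 0;0 0 -50 0 0 0;0 0 0 0 0 0;0 0 0 0 0 0'
python3 - <<'E'
from h import *
s,p,d=snap('top','top4.png');P=cloud('top',s,d)
r=rect(P,400,510,-140,-30,15,70);print(r)
go(*r[0],190,r[3])
E
```

```text
time: 24.1
ee_pos: [535.6, 148.3, 33.8]
tool_rot: [2.282, 2.158, 0.001]
wrist_force: [0.1, 0.6, -2.0]
gripper_width: 58.6
time: 24.48
ee_pos: [535.4, 148.2, 33.5]
tool_rot: [2.283, 2.158, 0.0]
wrist_force: [-0.2, -0.1, -0.4]
gripper_width: 73.1
time: 25.22
ee_pos: [534.9, 148.2, 202.6]
tool_rot: [-2.282, -2.158, 0.001]
wrist_force: [-0.3, 0.6, -0.9]
gripper_width: 72.5
(array([459.8, -84.5]), array([40.4, 60.6]), 'long-axis deg', 12.7, 'z', array([43.3, 48.2]), 443)
q6 0.11 cur ydeg -3.2
('turn', array([-0.002, -0.   , -0.278]), 'then shift', array([-210.5, -124.3,   12.1]), 'toolx', array([-0.22,  0.98,  0.  ]))
('turn', array([-0.   ,  0.003,  2.864]), 'then shift', array([210.5, 124.3,  12.1]), 'toolx', array([ 0.22, -0.98,  0.  ]))
```

```bash
python3 -m creep '0 0 0 0 0 -0.139;0 0 0 0 0 -0.139;-42 -24.8 0 0 0 0;-42 -24.8 0 0 0 0;-42 -24.8 0 0 0 0;-42 -24.8 0 0 0 0;-42 -24.8 0 0 0 0;0 0 50 0 0 0;0 0 0 0 0 0' 1
python3 - <<'E'
from h import *
s,p,d=snap('wrist','w7.png');P=cloud('wrist',s,d)
r=rect(P,400,510,-140,-30,36,55);print(r)
go(*r[0],15,r[3])
E
```

```text
time: 26.4
ee_pos: [458.5, -83.4, 150.4]
tool_rot: [-1.958, -2.446, 0.003]
wrist_force: [0.1, -0.2, 0.4]
gripper_width: 85.3
(array([459.4, -84.6]), array([40. , 60.1]), 'long-axis deg', 13.0, 'z', array([43.1, 44.3]), 4626)
q6 -0.66 cur ydeg 12.7
('turn', array([-0.003, -0.003, -0.005]), 'then shift', array([ -0.9,  -0.8, 137.4]), 'toolx', array([-0.22,  0.97,  0.  ]))
('turn', array([-0.004,  0.005,  3.137]), 'then shift', array([  0.9,   0.8, 137.4]), 'toolx', array([ 0.22, -0.97,  0.  ]))
```

```bash
python3 -m creep '-0.9 0 50 0 0 0;0 0 40 0 0 0;0 0 26 0 0 0;0 0 13 0 0 0;0 0 5 0 0 0;0 0 0 0 0 0' && python3 -m creep '0 0 0 0 0 0;0 0 0 0 0 0;0 0 0 0 0 0;0 0 0 0 0 0;0 0 0 0 0 0' -1 && python3 -m creep '0 0 -10 0 0 0;0 0 -30 0 0 0;0 0 -60 0 0 0;0 0 -60 0 0 0;0 0 -30 0 0 0;0 0 0 0 0 0;0 0 0 0 0 0'
python3 - <<'E'
from h import *
go(544.5,310,195,-3.2)
E
```

```text
time: 27.2
ee_pos: [461.4, -84.9, 20.0]
tool_rot: [1.961, 2.453, 0.0]
wrist_force: [-0.1, 0.4, -0.4]
gripper_width: 85.1
time: 27.82
ee_pos: [461.0, -84.9, 20.3]
tool_rot: [1.961, 2.453, 0.0]
wrist_force: [-2.1, -1.0, 7.3]
gripper_width: 58.6
time: 28.7
ee_pos: [460.1, -84.5, 208.1]
tool_rot: [-1.96, -2.452, 0.001]
wrist_force: [-0.1, 0.8, -3.2]
gripper_width: 58.6
q6 -0.66 cur ydeg 12.7
('turn', array([-0.002, -0.001,  0.278]), 'then shift', array([398.6,  62.3,  13.1]), 'toolx', array([0.06, 1.  , 0.  ]))
('turn', array([ 2.000e-03, -3.000e-03, -2.864e+00]), 'then shift', array([-398.6,  -62.3,   13.1]), 'toolx', array([-0.06, -1.  , -0.  ]))
```

```bash
python3 -m creep '0 0 0 0 0 0.139;0 0 0 0 0 0.139;50 7.8 0 0 0 0;50 7.8 0 0 0 0;50 7.8 0 0 0 0;50 7.8 0 0 0 0;50 7.8 0 0 0 0;50 7.8 0 0 0 0;50 7.8 0 0 0 0;48 7.5 0 0 0 0;0 0 50 0 0 0;0 0 0 0 0 0' && python3 -m creep '0 0 30 0 0 0;0 0 0 0 0 0'
python3 - <<'E'
from h import *
s,p,d=snap('wrist','w8.png');P=cloud('wrist',s,d)
print(s['gripper_width'],s['wrist_force'])
z=s['ee_pos'][2]
print('held',rect(P,510,580,270,355,z+12,z+35))
go(544.5,310,27,-3.2,s)
E
```

```text
time: 30.2
ee_pos: [542.6, 308.5, 153.9]
tool_rot: [-2.279, -2.156, 0.017]
wrist_force: [0.2, -0.6, -3.2]
gripper_width: 58.3
time: 30.45
ee_pos: [544.5, 308.2, 128.4]
tool_rot: [-2.282, -2.156, 0.006]
wrist_force: [0.9, -0.4, -1.8]
gripper_width: 58.8
58.81967083356889 [ 0.94442756 -0.36012073 -1.81955612]
held (array([544.7, 309.2]), array([40.4, 69.6]), 'long-axis deg', -3.3, 'z', array([151.2, 156.3]), 18919)
q6 0.38 cur ydeg -3.3
('turn', array([-0.004,  0.002, -0.001]), 'then shift', array([ 1.800e+00, -1.000e-01,  1.014e+02]), 'toolx', array([0.06, 1.  , 0.  ]))
('turn', array([2.000e-03, 6.000e-03, 3.141e+00]), 'then shift', array([-1.800e+00,  1.000e-01,  1.014e+02]), 'toolx', array([-0.06, -1.  , -0.  ]))
```

View pics/w8.png

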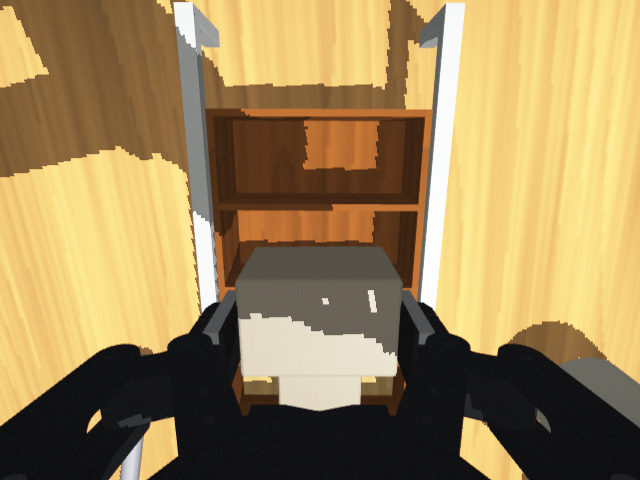

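The thick brick is held (px 318,320) above bay 3, the first deep bay, with empty bay 4 beyond it (px 315,160).

```bash
python3 -m creep '1 0 40 0 0 0;0 0 20 0 0 0;0 0 20 0 0 0;0 0 12 0 0 0;0 0 6 0 0 0;0 0 2.5 0 0 0;0 0 0 0 0 0;0 0 0 0 0 0'
```

```text
time: 31.5
ee_pos: [545.4, 310.2, 29.4]
tool_rot: [2.282, 2.158, 0.001]
wrist_force: [0.1, 0.3, -2.5]
gripper_width: 59.0
```

```bash
python3 -m creep '0 0 2.5 0 0 0;0 0 0 0 0 0' && python3 -m creep '0 0 0 0 0 0;0 0 0 0 0 0;0 0 0 0 0 0' 0.7 && python3 -m creep '0 0 -20 0 0 0;0 0 -40 0 0 0;0 0 -60 0 0 0;0 0 -60 0 0 0;-40 0 0 0 0 0;-50 0 0 0 0 0;-50 0 0 0 0 0;0 0 0 0 0 0' -
python3 - <<'E'
from h import *
s,p,d=snap('top');cv2.imwrite('pics/top5.png',p[:,:,::-1])
P=cloud('top',s,d)
a=np.radians(-3.2);X=np.array([np.cos(a),np.sin(a)]);Y=np.array([-X[1],X[0]])
q=P[...,:2]-np.array([541.3,256]); lx=q@X; ly=q@Y
for i in range(5):
    m=(abs(lx)<15)&(abs(ly-(i-2)*54)<10); print(i,np.round(np.nanpercentile(P[...,2][m],[10,50,95]),1))
print('gauge',rect(P,430,640,60,140,72,95))
go(532.3,84,120,-3.2)
E
```

```text
time: 31.75
ee_pos: [545.3, 310.2, 26.4]
tool_rot: [2.283, 2.158, 0.001]
wrist_force: [0.2, 0.2, -2.0]
gripper_width: 58.5
time: 32.12
ee_pos: [545.2, 310.1, 26.5]
tool_rot: [2.283, 2.158, 0.0]
wrist_force: [0.5, 0.0, 0.2]
gripper_width: 73.0
time: 33.12
ee_pos: [537.4, 167.7, 206.6]
tool_rot: [2.287, 2.154, -0.0]
wrist_force: [0.5, 0.4, 0.4]
gripper_width: 72.6
0 [ 45.9 504.  507.5]
1 [502.  505.4 510.9]
2 [45.9 48.2 51.9]
3 nan
4 [ 1.4  6.2 11.5]
gauge (array([532.9, 102. ]), array([ 17.2, 160. ]), 'long-axis deg', -3.5, 'z', array([79.6, 84.7]), 467)
q6 0.15 cur ydeg -3.3
('turn', array([ 0.   , -0.   , -0.003]), 'then shift', array([-85.4,  -0.3,  86.7]), 'toolx', array([0.06, 1.  , 0.  ]))
('turn', array([-0.000e+00, -1.000e-03,  3.139e+00]), 'then shift', array([85.4,  0.3, 86.7]), 'toolx', array([-0.06, -1.  , -0.  ]))
  return np.nanmean(a, axis, out=out, keepdims=keepdims)
```

```bash
python3 -m creep '-48 0 0 0 0 0;-48 -0.3 0 0 0 0;0 0 0 0 0 0;0 0 0 0 0 0' -1
python3 - <<'E'
from h import *
s,p,d=snap('wrist','w9.png');P=cloud('wrist',s,d)
a=np.radians(-3.2);X=np.array([np.cos(a),np.sin(a)]);Y=np.array([-X[1],X[0]])
q=P[...,:2]-np.array([541.3,256]); lx=q@X; ly=q@Y
for i in range(5):
    m=(abs(lx)<15)&(abs(ly-(i-2)*54)<10); print(i,m.sum(),np.round(np.nanpercentile(P[...,2][m],[10,50,95]),1))
print('gauge',rect(P,430,640,60,140,72,95))
go(532.3,74,64,-3.2)
E
```

```text
time: 33.67
ee_pos: [531.8, 75.6, 206.4]
tool_rot: [-2.282, -2.159, -0.001]
wrist_force: [0.2, -0.5, -0.3]
gripper_width: 0.5
0 971 [46.4 47.3 48.6]
1 1141 [46.5 47.3 48.6]
2 0 nan
3 0 nan
4 0 nan
gauge (array([532.6, 102.4]), array([ 16.3, 159.9]), 'long-axis deg', -3.5, 'z', array([79.1, 80.3]), 4705)
q6 -0.02 cur ydeg -3.1
('turn', array([ 0.   , -0.   ,  0.001]), 'then shift', array([ -1.8,   0.7, 142.3]), 'toolx', array([0.06, 1.  , 0.  ]))
('turn', array([ 1.00e-03,  0.00e+00, -3.14e+00]), 'then shift', array([  1.8,  -0.7, 142.3]), 'toolx', array([-0.06, -1.  , -0.  ]))
  return np.nanmean(a, axis, out=out, keepdims=keepdims)
```

View pics/w9.png

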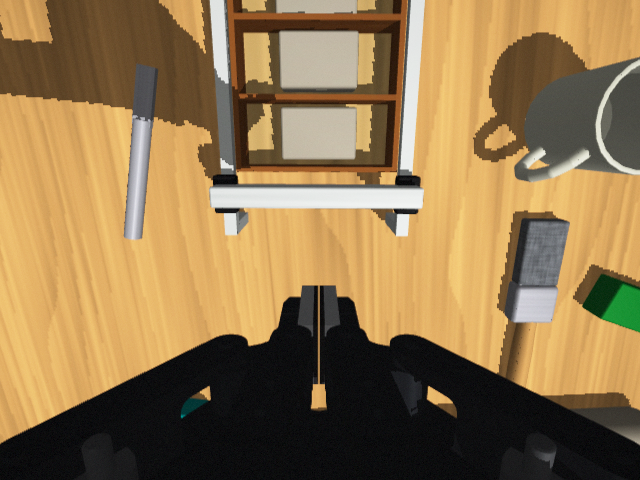

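Run:
```python
from h import *
for c in ('top','scene'):
    s,p,d=snap(c,c+'6.png');P=cloud(c,s,d)
    a=np.radians(-3.2);X=np.array([np.cos(a),np.sin(a)]);Y=np.array([-X[1],X[0]])
    q=P[...,:2]-np.array([541.3,256]); lx=q@X; ly=q@Y
    for i in range(5):
        m=(abs(lx)<15)&(abs(ly-(i-2)*54)<10)
        if m.sum(): print(i,m.sum(),np.round(np.nanpercentile(P[...,2][m],[10,50,90]),1))
    for n in ('thick_1','thin_1'): print(c,n,[(np.round(r['point']),round(r['score'],2)) for r in manip.boxes_of(c,n)])
```

```text
0 111 [ 45.   50.1 491.1]
2 101 [44.3 47.7 51.6]
3 99 [45.8 49.8 53.3]
4 93 [1.4 5.8 9. ]
top thick_1 [(array([546., 312.,  46.]), 0.9)]
top thin_1 [(array([537., 252.,  51.]), 0.7), (array([546., 150.,  45.]), 0.65)]
0 119 [ 46.5  49.3 488.5]
1 106 [47.  49.2 51.7]
2 110 [46.8 49.  52. ]
3 109 [48.3 50.7 53.1]
4 69 [5.1 7.  9.2]
scene thick_1 [(array([556., 311.,  48.]), 0.92), (array([552., 254.,  47.]), 0.45)]
scene thin_1 [(array([549., 254.,  51.]), 0.86), (array([543., 148.,  49.]), 0.83)]
```

View pics/scene6.png

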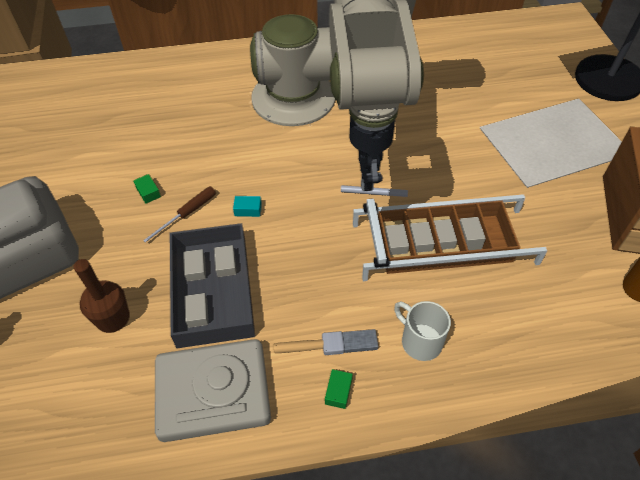

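All four bricks sit in bays 0–3, below the rim (scene px 399–472, y 235), and everything else is where it was. Now the straightedge.

```bash
python3 -m creep '-6 0.7 50 0 0 0;0 0 50 0 0 0;0 0 30 0 0 0;0 0 12 0 0 0;0 0 0 0 0 0' && python3 -m creep '5 0 0 0 0 0;5 0 0 0 0 0;8 0 0 0 0 0;15 0 0 0 0 0;20 0 0 0 0 0;20 0 0 0 0 0;20 0 0 0 0 0;20 0 0 0 0 0;20 0 0 0 0 0;20 0 0 0 0 0' && python3 -c "
from h import *
s,p,d=snap('top');print(rect(cloud('top',s,d),450,640,100,330,72,84))"
```

```text
time: 34.65
ee_pos: [532.2, 68.5, 64.4]
tool_rot: [-2.282, -2.158, 0.0]
wrist_force: [1.1, 0.1, 0.5]
gripper_width: 0.3
time: 35.9
ee_pos: [540.6, 222.6, 64.3]
tool_rot: [-2.283, -2.158, 0.0]
wrist_force: [1.7, -2.2, 0.7]
gripper_width: -0.1
None
```

```bash
python3 -m creep '20 0 0 0 0 0;20 0 0 0 0 0;20 0 0 0 0 0;20 0 0 0 0 0;20 0 0 0 0 0;20 0 0 0 0 0;15 0 0 0 0 0;10 0 0 0 0 0;6 0 0 0 0 0;4 0 0 0 0 0' && python3 -m creep '3 0 0 0 0 0;3 0 0 0 0 0;3 0 0 0 0 0;0 0 0 0 0 0'
```

```text
time: 37.2
ee_pos: [549.2, 376.1, 64.3]
tool_rot: [-2.283, -2.158, 0.0]
wrist_force: [-0.1, -1.3, 0.1]
gripper_width: -0.1
time: 37.7
ee_pos: [549.9, 385.3, 64.4]
tool_rot: [-2.283, -2.158, -0.001]
wrist_force: [-0.2, -0.6, 0.0]
gripper_width: -0.2
```

```bash
python3 -m creep '3 0 0 0 0 0;3 0 0 0 0 0;0 0 0 0 0 0'; python3 -m creep '2 0 0 0 0 0;2 0 0 0 0 0;0 0 0 0 0 0'
```

```text
time: 38.08
ee_pos: [550.2, 391.3, 64.4]
tool_rot: [-2.282, -2.159, -0.001]
wrist_force: [-0.1, -0.3, -0.4]
gripper_width: -0.1
time: 38.45
ee_pos: [550.3, 395.2, 64.3]
tool_rot: [-2.283, -2.158, -0.001]
wrist_force: [0.3, -0.1, 0.3]
gripper_width: 0.2
```

```bash
python3 -m creep '2 0 0 0 0 0;2 0 0 0 0 0;0 0 0 0 0 0'; python3 -m creep '2 0 0 0 0 0;2 0 0 0 0 0';python3 - <<'E'
from h import *
s,p,d=snap('scene');print(rect(cloud('scene',s,d),450,660,370,460,76,84))
s,p,d=snap('wrist','w10.png');print(rect(cloud('wrist',s,d),450,660,390,460,76,84))
E
```

```text
time: 38.83
ee_pos: [550.4, 397.3, 64.3]
tool_rot: [2.282, 2.157, -0.005]
wrist_force: [-1.5, -9.3, 3.5]
gripper_width: -0.3
time: 39.08
ee_pos: [550.5, 397.5, 64.3]
tool_rot: [2.28, 2.153, -0.017]
wrist_force: [-5.3, -33.4, 11.8]
gripper_width: 0.1
(array([552.3, 403.5]), array([ 36.5, 158.3]), 'long-axis deg', 5.7, 'z', array([80.8, 83.3]), 269)
(array([551.6, 413.6]), array([ 21.3, 160. ]), 'long-axis deg', -3.4, 'z', array([79.2, 80.3]), 17760)
```

View pics/w10.png

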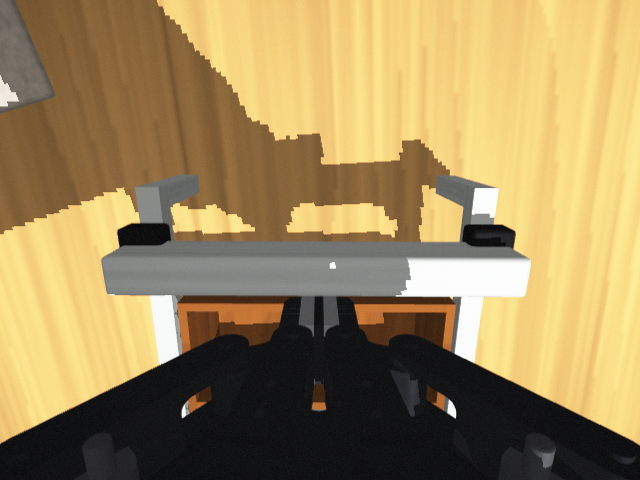

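The bar (px 316,268) is past the bays, and it stops hard with 33 N resisting. I back off and check.

```bash
python3 -m creep '-6 0 0 0 0 0;-15 0 0 0 0 0;0 0 -40 0 0 0;0 0 -50 0 0 0;0 0 -50 0 0 0;-50 0 -20 0 0 0;-60 0 0 0 0 0;-60 0 0 0 0 0;-60 0 0 0 0 0;-60 0 0 0 0 0;-60 0 0 0 0 0;0 0 0 0 0 0'
python3 - <<'E'
from h import *
s,p,d=snap('scene','scene7.png')
s,p,d=snap('top');P=cloud('top',s,d)
print('gauge',rect(P,450,660,370,460,72,90))
a=np.radians(-3.2);X=np.array([np.cos(a),np.sin(a)]);Y=np.array([-X[1],X[0]])
q=P[...,:2]-np.array([541.3,256]); lx=q@X; ly=q@Y
for i in range(5):
    m=(abs(lx)<15)&(abs(ly-(i-2)*54)<10); print(i,m.sum(),np.round(np.nanpercentile(P[...,2][m],[10,50,90]),1) if m.sum() else '')
E
```

```text
time: 40.67
ee_pos: [529.8, 29.0, 224.4]
tool_rot: [2.288, 2.152, 0.0]
wrist_force: [0.3, 0.3, 0.2]
gripper_width: -0.1
gauge (array([551.7, 414. ]), array([ 21.7, 159.6]), 'long-axis deg', -3.7, 'z', array([79.7, 84.2]), 491)
0 0 
1 105 [43.8 48.3 50.7]
2 102 [44.8 47.5 51.5]
3 100 [45.4 49.4 53.1]
4 95 [1.9 5.4 9.2]
```

View pics/scene7.png

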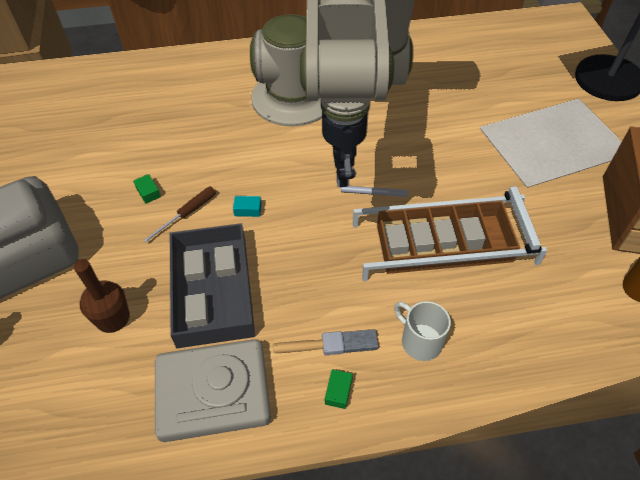

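The straightedge is at the far stop (px 523,220), all four bricks are packed, and nothing else has moved.

```bash
python3 -c "
from workcell import manip
print(manip.hand_in())"
```

```text
the job is handed in; nothing more can be done
None
```

The job is done and handed in at about 41 s of robot time; no verdict was reported.

- **Loose brick:** the first case brick I tried, the one at world (630, -217), lifted freely with only its own weight (about 1.7 N) on the wrist. The other three were not tested or touched.
- **Packing:** that brick went in bay 1, the two loose thin bricks in bays 2 and 0, and the one thick brick in bay 3. Only three loose bricks were on the bench, so one thick brick was absent from this job.
- **Heights:** brick tops measured about 48 mm for the thin ones and 50 mm for the thick one, both below the 54 mm rim. In the final check bay 0 was hidden from the top camera, but the final scene picture shows its brick flat in the bay, and it measured 47 mm before the push.
- **Straightedge:** it slid with about 2 N and met a hard stop (33 N) after about 313 mm from where it stood. It stayed there after I backed off.
- **Other things:** in the last picture every other tool and look-alike is where it was at the start. I saw no brick knocked aside and no grip slackening. No check failed.

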